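# Set out a sample tray on the light pad

## Robot

A 6-joint arm with a two-finger parallel gripper is mounted at the origin on a cart in front of the work surface, level with it; the furniture and walls round the work are solid. World frame = base frame: x ahead of the robot, y to its left, z up, the work surface at z = 0. Lengths are in m, angles in rad, forces in N, time in s.
With the tool pointing down it reaches from about 0.3 to 0.875 m from the base axis. Payload 6.4 kg.
Tool frame: the origin (TCP) lies between the finger pads; the fingertips stand 14 mm ahead of it and the grasp point (between the pads) lies 5 mm behind it; y points along the fingers, z is the direction in which the jaws open and shut, and the axes are right-handed (so a half turn about y gives the same grasp; the last joint's range is limited). The gripper opens to 85 mm and grips with 20 to 120 N. Pads are 22 mm wide; open, the fingers measure 114 mm over their backs; the gripper's body (76 mm by 85 mm) begins 54 mm behind the grasp point. The pads swing forward as they close: fully open they stand 13 mm farther back than shut.
Start: joints at [-0.206, 0.181, 1.607, -0, 1.354, -0.206], TCP at [0.575, 0, 0.245] pointing down, gripper open.
Joint ranges: [-2.99, 2.99], [-0.89, 2.07], [0.3, 2.58], [-1.14, 4.28], [0, 2.63], [-3.12, 3.12]. Speed limits (rad/s): [2.57, 2.57, 3.01, 3.14, 3.14, 3.14].

## Interface

Orientations are given as a unit quaternion [x, y, z, w].
In Python, from bench import env, cams gives the robot as it stands. The module is installed in compiled form; this text tells all that it offers.
- The arm moves only by the shell command python3 -m jog 'ROWS' [FORCE]. ROWS is JSON, a list of rows, each a list of 7 numbers: the shift along the world's x, y, z as a fraction of full scale, then the turn, a rotation vector about the world's x, y, z as a fraction of full scale, then the opening, from 0 (shut) to 1 (fully open). A call has 1 to 12 rows; each row shifts and turns the commanded pose from where the row before left it; what a row does not reach is not made up. Full scale, the value 1, is 1000 mm for a shift and 0.12 rad for a turn. A row lasts 1/12 s, in which the tool goes at most 41.7 mm and 7.16 degrees, less where a joint would pass 70% of its speed; a pose out of reach is approached as far as the arm can. A call with a number of a shift or a turn outside -1 to 1 is refused whole. A call with a gripper value outside its range is refused whole. The fingers move at their own pace and stop on an object; FORCE is the grip in N (left out, the last holds). Time passes only in rows, so rows that do not move let the fingers close. It gives the time, the measured TCP pose, the force and the opening at its end, in the units of the state.
- env.get_obs(): the state, without advancing time (a new reading comes with each control period).
- cams.get_image(name): name is "scene" or "side" or "wrist"; returns (picture, depth): 420x560x3 uint8, red, green, blue; 420x560 float32, m along the optical axis (not along the pixel's ray), 0 where there is no reading.
- cams.camera_info(name): a dict with "fx", "fy", "cx", "cy" (pixels), "k1" (the pictures are not rectified: a ray, as slopes to the right and down, at radius r is drawn at 1 + k1 r^2 times it, then the intrinsics apply), "position" and "attitude" of the camera in the world. Camera axes: x right, y up, looking along -z (the intrinsics and any distortion apply to the point x, -y, -z); pixel columns grow to the right and rows downward; lengths in m; the calibration is good to about 2 mm. A picture is of the moment at which its call begins: read the wrist's pose just before it. camera_info takes no time and is no camera call; for the wrist camera it gives the pose at the moment of the call.
- env.hand_in(): hands the job in, once; it reports no verdict.
The state is a dict: "clock": time; "q": joint angles; "qvel": joint speeds; "effort": joint torques, N m; "tool_pos": TCP position; "ee_rot": TCP orientation; "force": force on the tool from outside, world axes, zero at the start; "torque": the same for the moment, N m; "gripper_width": finger opening in m.
Only numpy, scipy, OpenCV 4.12 (cv2) and the standard library are available. Lean on these libraries where they do the work, as an engineer would, in place of code of your own. Each camera call takes 0.05 s, during which the arm holds its last target. There are 200 camera calls.

## Task

Take only the top tray off the nested stack of steel trays, without pulling the next one up with it, and set the empty tray level on the white panel of the light pad, all its feet down inside the low lip. Then stand the brown dropper bottle (the one at the front, not the one back by the lamp) upright inside that tray. Leave the other three trays nested where they stand, do not knock the bottle over, and leave the other things on the table alone.

Things in the scene. Friction and masses are not known exactly. Their poses are not given: they have to be found in the camera images.
- tray_1: TOP tray of four equal open steel trays nested in a stack. A tray is 149 mm long (x) and 65 mm wide (y) over the rim, 56 mm high, 80 to 150 g; origin at its centre at the soles of its feet, z up. Outer rim band 8 mm high (z 48 to 56 mm), 4 mm proud of the walls, which taper inward at 10 degrees to 44 x 128 mm at the bottom. Four feet 17 mm long, 10 mm thick, at x +-50, y +-14.5 mm
- tray_2: tray under tray_1, same shape; stays nested. Nested, each tray stands 20 mm above the one below (feet on its floor, 1.5 mm play between the walls), so this rim's top is 20 mm below tray_1's rim top, with a 12 mm gap between the rim bands: fingers closed across the width that reach more than 20 mm below tray_1's rim top seize both trays
- tray_3: the third tray from the top, same shape; must stay nested
- tray_4: the bottom tray of the stack, same shape, loose on the table; must stay where it is
- tray_1_floor (a point): centre of the inside floor of tray_1, 20 mm above its origin, axes as tray_1. Inside: 40 x 124 mm at the floor, 54 x 138 mm at the top, 36 mm deep, walls 2 mm thick
- pad_centre (a point): centre of the upper face of the light pad's white panel, 12 mm above the table; z up. The light pad is a fixed grey frame, 178 mm long (x axis) and 92 mm wide (y axis), with a white panel 150 x 64 mm in it; the frame's lip stands 6 mm above the panel all round. A tray goes in with its length along the pad's length, either way round
- bottle: brown dropper bottle standing upright, 102 mm tall: round body 33 mm across up to about 50 mm, shoulder up to 62 mm, then a narrower (21 mm) black collar to 75 mm and a soft red-brown teat above that offers no grip; origin at the centre of its underside, z up; about 50 to 100 g
- loupe: black magnifier 42 mm across, 48 mm tall, towards the front right; origin at the centre of its underside, z up. A bystander, loose.
- film_cartridge: black film cartridge, 25 x 37 mm, 51 mm tall, front left; origin at the centre of its underside, z up. A bystander, loose.
There are look-alikes about, which are no part of the job. Of the things shaped like the part that bears pad_centre, the grey one is meant.

How it is judged:
On the way, in this order (a step that is already met when the one before it is completed fails the run):
1. the top tray is lifted right out of the stack, empty, with the next one left nested ((z of tray_1 in the frame of tray_2 above 0.06 m or horizontal distance between tray_1 and tray_2 above 0.09 m) and distance between bottle and tray_1_floor above 0.08 m and z of tray_2 in the frame of tray_3 between 0.016 and 0.024 m and horizontal distance between tray_2 and tray_3 below 0.008 m and z of tray_3 in the frame of tray_4 between 0.016 and 0.024 m and horizontal distance between tray_3 and tray_4 below 0.008 m and angle between tray_4's own z axis and vertical below 0.05 rad and distance of tray_4 from where it was at the start of the episode below 0.04 m), for 0.1 s.
2. that tray stands level and released on the light pad's panel, feet inside the lip, before the bottle goes in (z of tray_1 in the frame of pad_centre between -0.003 and 0.003 m and angle between tray_1's own z axis and vertical below 0.04 rad and x of tray_1 in the frame of pad_centre between -0.025 and 0.025 m and y of tray_1 in the frame of pad_centre between -0.018 and 0.018 m and contact force between the fingers and tray_1 below 0.1 N and distance between bottle and tray_1_floor above 0.08 m), for 0.2 s.
At the end, for the whole second after the job is handed in: tray_1 on the light pad, feet inside the lip (within 3 mm of the panel, tilt < 0.04 rad, centre within 25 x 18 mm); bottle upright on its floor (4 mm, 0.08 rad), within 60 x 20 mm of its centre; trays 2-4 still nested (16-24 mm steps, 8 mm sideways), moved < 40 mm, level; all at rest (z of tray_1 in the frame of pad_centre between -0.003 and 0.003 m and angle between tray_1's own z axis and vertical below 0.04 rad and x of tray_1 in the frame of pad_centre between -0.025 and 0.025 m and y of tray_1 in the frame of pad_centre between -0.018 and 0.018 m and z of bottle in the frame of tray_1_floor between -0.004 and 0.004 m and angle between bottle's own z axis and vertical below 0.08 rad and x of bottle in the frame of tray_1_floor between -0.06 and 0.06 m and y of bottle in the frame of tray_1_floor between -0.02 and 0.02 m and z of tray_2 in the frame of tray_3 between 0.016 and 0.024 m and horizontal distance between tray_2 and tray_3 below 0.008 m and z of tray_3 in the frame of tray_4 between 0.016 and 0.024 m and horizontal distance between tray_3 and tray_4 below 0.008 m and angle between tray_4's own z axis and vertical below 0.05 rad and distance of tray_4 from where it was at the start of the episode below 0.04 m and linear speed of each of bottle, tray_1 below 0.02 m/s); the robot touches nothing.
It fails at once if the second tray is pulled up more than 8 mm out of the third (z of tray_2 in the frame of tray_3 above 0.028 m).
It fails at once if the third tray is pulled up more than 8 mm out of the bottom one (z of tray_3 in the frame of tray_4 above 0.028 m).
It fails at once if the stack is lifted off the table or shoved more than 50 mm (height (world z) of tray_4 above 0.02 m or distance of tray_4 from where it was at the start of the episode above 0.05 m).
It fails at once if the bottle is knocked over (tilted more than 0.8 rad) (angle between bottle's own z axis and vertical above 0.8 rad).
It fails at once if a bystander is moved more than 40 mm (distance of any of loupe, film_cartridge from where it was at the start of the episode above 0.04 m).
It also fails if it takes over 64 s, if anything falls off the work surface, if the arm or the gripper's body presses on something with over 40 N, if the wrist force passes 120 N, or if a joint passes its speed limit or range.

## Working session

There is one attempt and no reset: what is moved stays moved. The work goes in short steps, Python scripts to look and compute and a shell command to move; the robot and the scene stay as the last step left them, time stands still between calls to the robot, and variables do not carry over. Pictures are saved under pics/ and viewed, about 8 in all and at most 12, crops included, and the job is handed in when it is done.

```bash
mkdir -p pics; cat > h.py <<'E'
import numpy as np, cv2
from scipy.spatial.transform import Rotation as R
from bench import env, cams
def grab(n):
    i=cams.camera_info(n); im,d=cams.get_image(n); return im,d,i
def world(d,i):
    """world points for all pixels"""
    K=np.array([[i['fx'],0,i['cx']],[0,i['fy'],i['cy']],[0,0,1.]])
    h,w=d.shape; u,v=np.meshgrid(np.arange(w),np.arange(h))
    p=cv2.undistortPoints(np.stack([u,v],-1).reshape(-1,1,2).astype(float),K,np.array([i['k1'],0,0,0.])).reshape(h,w,2)
    P=np.stack([p[...,0]*d,-p[...,1]*d,-d],-1)
    a=np.array(i['attitude']); M=R.from_quat(a).as_matrix() if a.size==4 else a.reshape(3,3)
    W=P@M.T+np.array(i['position']); W[d==0]=np.nan
    return W
def save(n,im): cv2.imwrite('pics/'+n,im[...,::-1])
E
python3 - <<'E'
from h import *
print(env.get_obs())
for n in('scene','side'):
    im,d,i=grab(n); print(n,i); save(n+'0.png',im); np.savez('/tmp/'+n,im=im,W=world(d,i))
E
```

```text
{'clock': 0.0, 'q': array([-2.06316109e-01,  1.81551306e-01,  1.60799265e+00,  3.74167604e-06,
        1.35381891e+00, -2.06285413e-01]), 'qvel': array([-0.0001979 ,  0.00080157,  0.00170039, -0.00049847,  0.00053425,
        0.00095448]), 'effort': array([ 3.41415571e-04, -4.44869328e+01, -3.51340663e+01, -2.51131587e-04,
        9.11703974e-03,  3.43231875e-05]), 'tool_pos': array([5.74472882e-01, 1.19703422e-04, 2.44385793e-01]), 'ee_rot': array([-0.50033336,  0.50053221, -0.49948315,  0.49965049]), 'force': array([ 0.21540859,  1.02667316, -0.02294053]), 'torque': array([-0.00233637, -0.00112036, -0.01515464]), 'gripper_width': 0.08522731025065926}
scene {'fx': 455.0015732363644, 'fy': 455.0015732363644, 'cx': 288.3798720117131, 'cy': 217.46462957308287, 'k1': 0.036484665950922986, 'position': array([-0.15113277,  0.47914809,  1.01649123]), 'attitude': array([-0.14332184,  0.34326085,  0.85594886, -0.35914118])}
side {'fx': 404.74835724660926, 'fy': 404.74835724660926, 'cx': 277.9856597242948, 'cy': 216.85559747342143, 'k1': -0.026398992620762726, 'position': array([ 0.26576367, -1.17290995,  0.81088025]), 'attitude': array([ 0.46351569, -0.05397735, -0.10534754,  0.87814665])}
```

View pics/scene0.png

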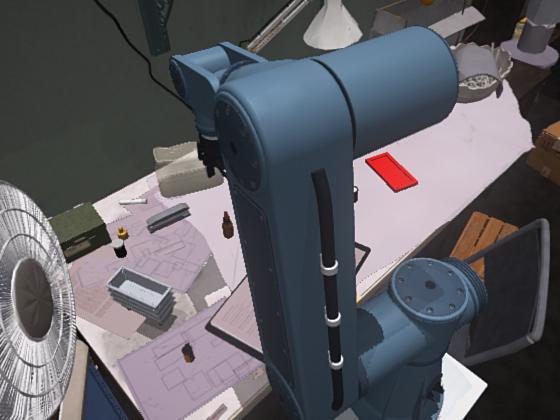

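View pics/side0.png

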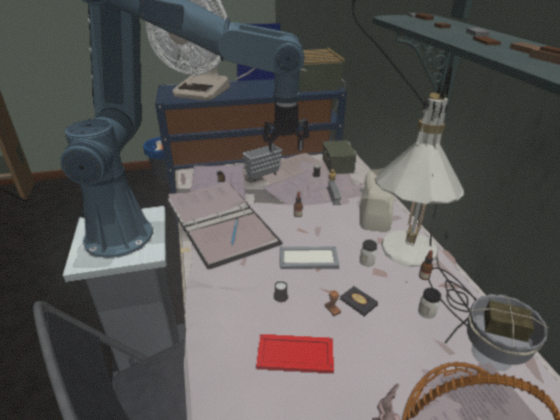

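Scene view: the tray stack is at (140,290), a brown bottle at (228,224), and the film cartridge at (187,352). 
Side view: the stack is at (262,162).
- **Bottles:** they are at side (298,206) in front and (427,266) by the lamp. The front one is meant.
- **Pads:** the grey frame with a white panel is at side (309,257) and the red one at (295,352). The grey one is meant.
- **Loupe:** side (280,291).

I'll measure these and check them in one enlarged crop.

```bash
python3 - <<'E'
from h import *
s=np.load('/tmp/scene.npz'); q=np.load('/tmp/side.npz')
def pr(t,P): print(t,np.round(np.nanmean(P,0),3),'min',np.round(np.nanmin(P,0),3),'max',np.round(np.nanmax(P,0),3))
def box(W,u0,u1,v0,v1,z0,z1):
    P=W[v0:v1,u0:u1].reshape(-1,3); return P[(P[:,2]>z0)&(P[:,2]<z1)]
def rect(t,P):
    if len(P)<5: return print(t,len(P))
    r=cv2.minAreaRect((P[:,:2]*1000).astype(np.float32)); print(t,len(P),'ctr',np.round(r[0]),'size',np.round(r[1]),'ang',round(r[2],1),'z',np.round(np.percentile(P[:,2],[5,50,95]),3))
rect('stack scene rim',box(s['W'],95,190,255,340,.104,.13))
rect('stack side rim',box(q['W'],235,292,138,190,.104,.13))
rect('bottle scene body',box(s['W'],215,242,205,245,.015,.12))
rect('bottle side body',box(q['W'],288,308,188,222,.015,.12))
rect('pad side frame',box(q['W'],270,348,240,275,.013,.03))
W=q['W'];im=q['im'].astype(int)
m=(im.min(-1)>175)&(np.abs(W[...,2]-.012)<.008); m2=np.zeros_like(m); m2[240:275,270:348]=m[240:275,270:348]
rect('pad panel',W[m2])
rect('loupe side',box(q['W'],270,292,278,304,.015,.08))
rect('cartridge side',box(q['W'],212,230,165,187,.015,.08))
rect('tall near pad',box(q['W'],356,380,238,268,.015,.1))
a=cv2.resize(q['im'][130:300,200:400],None,fx=4,fy=3.5,interpolation=cv2.INTER_CUBIC); save('crop1.png',a)
E
```

```text
stack scene rim 616 ctr [552. 289.] size [150.  66.] ang 19.9 z [0.106 0.115 0.118]
stack side rim 181 ctr [551. 289.] size [148.  72.] ang 20.3 z [0.105 0.112 0.116]
bottle scene body 211 ctr [608. -21.] size [32. 24.] ang 58.9 z [0.019 0.051 0.095]
bottle side body 161 ctr [611. -31.] size [25. 33.] ang 81.0 z [0.018 0.049 0.093]
pad side frame 687 ctr [ 564. -257.] size [113. 209.] ang 73.8 z [0.013 0.017 0.025]
pad panel 487 ctr [ 578. -265.] size [ 56. 143.] ang 77.0 z [0.008 0.011 0.014]
loupe side 212 ctr [ 454. -402.] size [36. 36.] ang 74.0 z [0.017 0.041 0.047]
cartridge side 127 ctr [383. 234.] size [130.  68.] ang 72.8 z [0.018 0.039 0.045]
tall near pad 352 ctr [ 746. -323.] size [47. 46.] ang 28.2 z [0.02  0.053 0.073]
```

View pics/crop1.png

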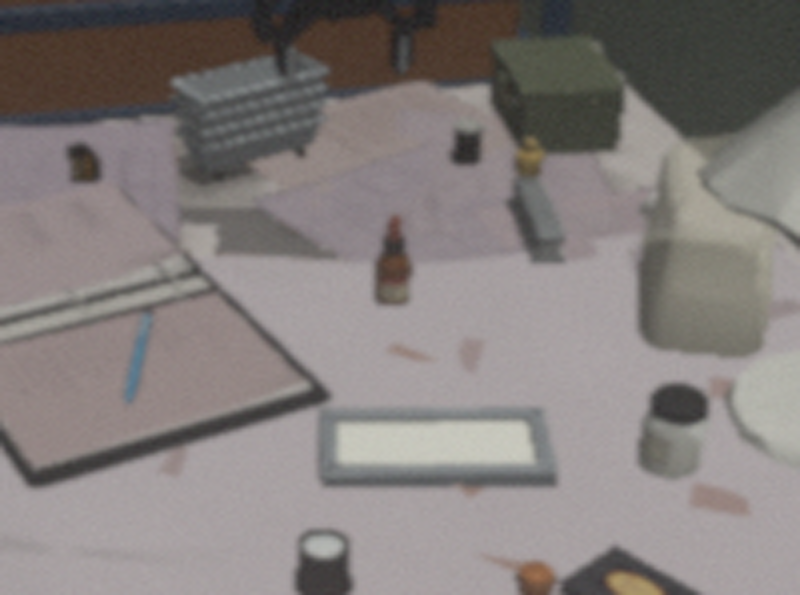

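The crop confirms the targets: the four-tray stack at crop (250,110), the upright brown bottle with its red teat at (394,265), and the grey pad with its white panel at (437,445). I'll move above the stack now.

```bash
python3 -m jog '[[-0.002,0.029,0,0,0,-1,1],[-0.002,0.029,0,0,0,-1,1],[-0.002,0.029,0,0,0,-1,1],[-0.002,0.029,0,0,0,-1,1],[-0.002,0.029,0,0,0,-1,1],[-0.002,0.029,0,0,0,-1,1],[-0.002,0.029,0,0,0,-1,1],[-0.002,0.029,0,0,0,-1,1],[-0.002,0.029,0,0,0,-1,1],[-0.004,0.028,0,0,0,-1,1],[0,0,0,0,0,-0.2,1],[0,0,0,0,0,0,1]]' 30
cat > m.py <<'E'
from h import *
import sys
def look(n):
    o=env.get_obs(); im,d,i=grab('wrist'); W=world(d,i); save(n,im)
    Rt=R.from_quat(o['ee_rot']).as_matrix()
    T=(W-o['tool_pos'])@Rt  # tool frame
    print('clock',o['clock'],'tcp',np.round(o['tool_pos'],4),'w',round(o['gripper_width'],4),'jawdeg',round(np.degrees(np.arctan2(Rt[1,2],Rt[0,2])),2),'down',np.round(Rt[:,1],4))
    return o,im,W,T
def rect(t,P):
    if len(P)<5: return print(t,len(P))
    r=cv2.minAreaRect((P[:,:2]*1000).astype(np.float32)); print(t,len(P),'ctr',np.round(r[0],1),'size',np.round(r[1],1),'ang',round(r[2],1),'z',np.round(np.percentile(P[:,2],[5,50,95]),4))
E
python3 - <<'E'
from m import *
o,im,W,T=look('w1.png')
g=(np.abs(W[...,0]-.552)<.12)&(np.abs(W[...,1]-.289)<.12)
rect('rim',W[g&(W[...,2]>.11)&(W[...,2]<.122)])
rect('rim2+',W[g&(W[...,2]>.104)&(W[...,2]<.125)])
f=(T[...,1]<.03)&np.isfinite(T[...,1]); P=T[f]
print('finger',len(P),'max y',np.round(P[:,1].max() if len(P) else 0,4))
for s in(-1,1):
    Q=P[P[:,2]*s>0]
    if len(Q): print(s,'y',np.round(np.percentile(Q[:,1],[50,95,99,100]),4),'|z| min',np.round(np.percentile(np.abs(Q[:,2]),[0,1,50,100]),4))
E
```

```text
clock: 1.1
tool_pos: [0.5522, 0.2903, 0.2446]
ee_rot: [0.123, -0.696, 0.696, -0.123]
force: [-0.5, 0.0, -0.1]
gripper_width: 0.0854
clock 1.1 tcp [0.5522 0.2903 0.2446] w 0.0854 jawdeg -69.97 down [-1.1e-03 -5.0e-04 -1.0e+00]
rim 4088 ctr [553.4 289.4] size [148.8  65.1] ang 19.9 z [0.1112 0.114  0.1153]
rim2+ 5060 ctr [553.4 289.4] size [148.8  65.1] ang 19.9 z [0.1056 0.1137 0.1152]
finger 47556 max y 0.0034
-1 y [-0.0577 -0.016  -0.0035  0.0034] |z| min [0.0001 0.0011 0.0424 0.0746]
1 y [-0.0579 -0.0162 -0.0034  0.003 ] |z| min [0.    0.001 0.043 0.075]
```

View pics/w1.png

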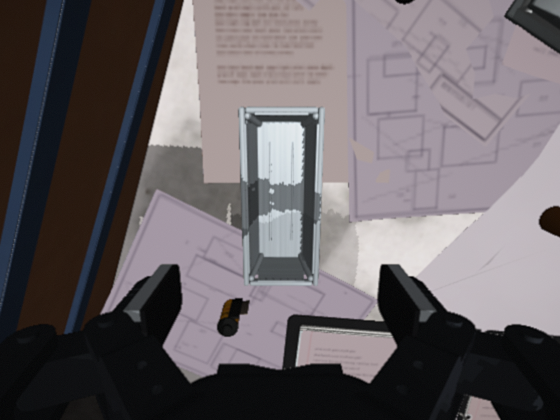

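The wrist view shows the stack centred at (281,195), with the fingers clear on both sides. When open, the tips reach only 3 mm ahead of the TCP, so at 65 mm they should be about 5 to 7 mm ahead. A TCP height of 0.109 puts the tips at about 0.103, above tray_2's rim at 0.096.

```bash
python3 -m jog '[[0.001,-0.001,-0.03,0,0,0,1],[0,0,-0.03,0,0,0,1],[0,0,-0.03,0,0,0,1],[0,0,-0.025,0,0,0,1],[0,0,-0.015,0,0,0,1],[0,0,-0.006,0,0,0,1],[0,0,0,0,0,0,1],[0,0,0,0,0,0,0.7],[0,0,0,0,0,0,0.6],[0,0,0,0,0,0,0.6],[0,0,0,0,0,0,0.6],[0,0,0,0,0,0,0.6]]' 30
python3 - <<'E'
from m import *
o,im,W,T=look('w2.png')
P=T[(T[...,1]<.02)&(T[...,1]>-.05)&(np.abs(T[...,0])<.02)]
g=P[np.abs(np.abs(P[:,2])-.037)<.009]; print('tips ahead of tcp',np.round(np.percentile(g[:,1],[50,95,99,100]),4))
E
```

```text
clock: 2.15
tool_pos: [0.5554, 0.2882, 0.1113]
ee_rot: [0.121, -0.696, 0.696, -0.123]
force: [0.8, -0.2, 6.0]
gripper_width: 0.0642
clock 2.15 tcp [0.5554 0.2882 0.1113] w 0.0642 jawdeg -70.11 down [ 3.6e-03  6.0e-04 -1.0e+00]
tips ahead of tcp [-0.0247 -0.002   0.0018  0.0062]
```

View pics/w2.png

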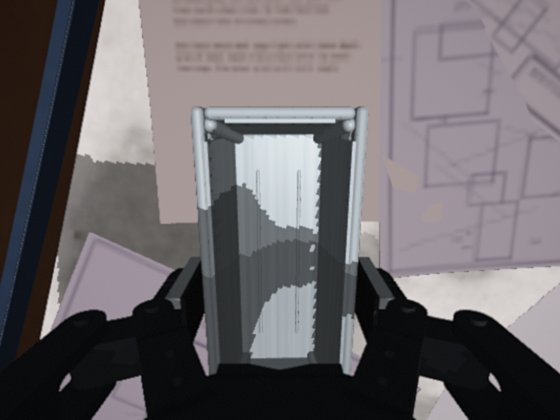

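The pads hold the rim band at an opening of 64 mm, with the tips about 6 mm ahead of the TCP (z about 0.105), well above tray_2's rim. I'll lift slowly.

```bash
python3 -m jog '[[0,0,0.003,0,0,0,0.6],[0,0,0.004,0,0,0,0.6],[0,0,0.005,0,0,0,0.6],[0,0,0.006,0,0,0,0.6],[0,0,0.01,0,0,0,0.6],[0,0,0.012,0,0,0,0.6],[0,0,0.015,0,0,0,0.6],[0,0,0.015,0,0,0,0.6],[0,0,0.015,0,0,0,0.6],[0,0,0.015,0,0,0,0.6],[0,0,0.01,0,0,0,0.6],[0,0,0,0,0,0,0.6]]'
python3 - <<'E'
from m import *
im,d,i=grab('side'); W=world(d,i); s=grab('scene')
a=np.hstack([cv2.resize(im[100:200,215:315],(400,400),interpolation=3),cv2.resize(s[0][210:350,70:210],(400,400),interpolation=3)]); save('lift.png',a)
E
```

```text
clock: 3.2
tool_pos: [0.5556, 0.2885, 0.2232]
ee_rot: [-0.12, 0.697, -0.696, 0.124]
force: [-0.2, 0.6, -0.2]
gripper_width: 0.0644
```

View pics/lift.png

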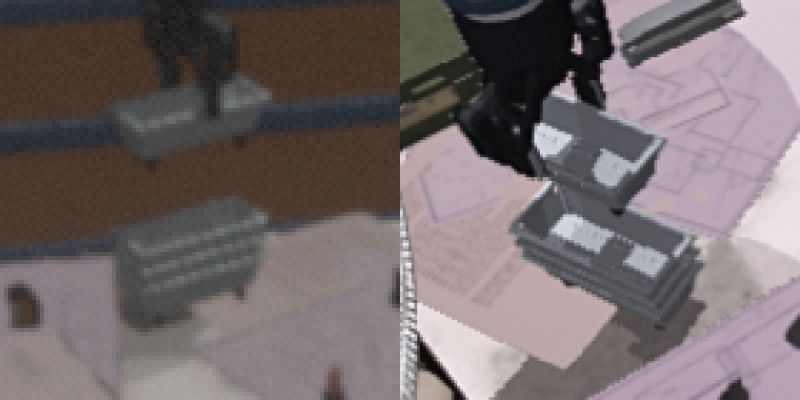

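The crops show only the top tray hanging, with the three lower trays still nested in place. I'll carry it towards the pad, stopping short so the wrist camera sees the panel.

```bash
python3 -m jog '[[-0.009,-0.02,0.006,0,0,-0.4,0.6],[-0.009,-0.038,0.006,0,0,-0.4,0.6],[-0.009,-0.038,0.006,0,0,-0.4,0.6],[-0.009,-0.038,0.006,0,0,-0.4,0.6],[-0.009,-0.038,0,0,0,-0.4,0.6],[-0.009,-0.038,0,0,0,-0.4,0.6],[-0.009,-0.038,0,0,0,-0.4,0.6],[-0.009,-0.038,0,0,0,-0.4,0.6],[-0.009,-0.038,0,0,0,-0.4,0.6],[-0.009,-0.038,0,0,0,-0.4,0.6],[-0.009,-0.038,0,0,0,-0.4,0.6],[-0.009,-0.038,0,0,0,-0.4,0.6]]'
python3 -m jog '[[0,-0.03,0,0,0,0,0.6],[0,-0.02,0,0,0,0,0.6],[0,0,0,0,0,0,0.6],[0,0,0,0,0,0,0.6]]'
python3 - <<'E'
from m import *
o,im,W,T=look('w3.png')
g=(np.abs(W[...,0]-.578)<.13)&(np.abs(W[...,1]+.265)<.13)
rect('frame',W[g&(W[...,2]>.0145)&(W[...,2]<.03)])
rect('panel',W[g&(im.min(-1)>200)&(W[...,2]>.008)&(W[...,2]<.03)])
im,d,i=grab('side'); W=world(d,i)
g=(np.abs(W[...,0]-.578)<.1)&(np.abs(W[...,1]+.265)<.1)
rect('side panel',W[g&(im.min(-1)>170)&(np.abs(W[...,2]-.012)<.008)])
E
```

```text
clock: 4.3
tool_pos: [0.4446, -0.1513, 0.2422]
ee_rot: [0.081, 0.703, -0.702, -0.082]
force: [0.2, -0.3, -1.0]
gripper_width: 0.0636
clock: 4.63
tool_pos: [0.4452, -0.2005, 0.2421]
ee_rot: [0.081, 0.703, -0.702, -0.082]
force: [0.0, 0.6, -2.2]
gripper_width: 0.0639
clock 4.6333 tcp [ 0.4452 -0.2005  0.2421] w 0.0639 jawdeg -103.28 down [-0.0018  0.0018 -1.    ]
frame 3234 ctr [ 536.8 -283.5] size [244.9 125.2] ang 76.8 z [0.015  0.0164 0.0211]
panel 6701 ctr [ 559.4 -261.4] size [63.2 95.1] ang 76.8 z [0.0091 0.0104 0.0117]
side panel 524 ctr [ 576.9 -266.7] size [ 62.7 147.4] ang 78.7 z [0.0083 0.0107 0.0135]
```

View pics/w3.png

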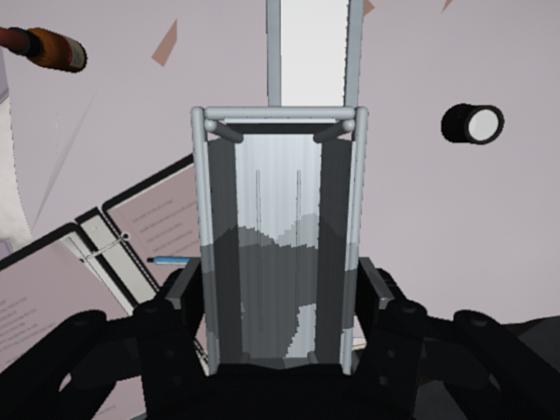

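The wrist view shows the white panel straight ahead at (315,50), with its axis at -13.2°, matching the tray. The loupe at (472,124) is well clear. The pad centre is about (0.577, -0.266). I'll move over it and descend to about 5 mm above.

```bash
python3 -m jog '[[0.025,-0.012,0,0,0,0,0.6],[0.035,-0.017,0,0,0,0,0.6],[0.035,-0.017,0,0,0,0,0.6],[0.025,-0.013,0,0,0,0,0.6],[0.0135,-0.007,0,0,0,0,0.6],[0,0,-0.02,0,0,0,0.6],[0,0,-0.035,0,0,0,0.6],[0,0,-0.035,0,0,0,0.6],[0,0,-0.035,0,0,0,0.6],[0,0,-0.03,0,0,0,0.6],[0,0,-0.018,0,0,0,0.6],[0,0,0,0,0,0,0.6]]'
python3 - <<'E'
from m import *
o,im,W,T=look('w4.png')
g=(np.abs(W[...,0]-.578)<.13)&(np.abs(W[...,1]+.265)<.13)
rect('rim',W[g&(W[...,2]>.063)&(W[...,2]<.08)&(np.abs(T[...,2])<.034)])
im,d,i=grab('side'); save('s4.png',cv2.resize(im[215:295,250:370],(720,480),interpolation=3))
E
```

```text
clock: 5.73
tool_pos: [0.5774, -0.2624, 0.0655]
ee_rot: [0.078, 0.704, -0.701, -0.083]
force: [-1.1, 1.2, -0.5]
gripper_width: 0.0642
clock 5.7333 tcp [ 0.5774 -0.2624  0.0655] w 0.0642 jawdeg -103.02 down [-0.0061  0.0048 -1.    ]
rim 13113 ctr [ 591.2 -265.7] size [ 67.9 119.3] ang 76.2 z [0.0644 0.0682 0.0718]
```

View pics/s4.png

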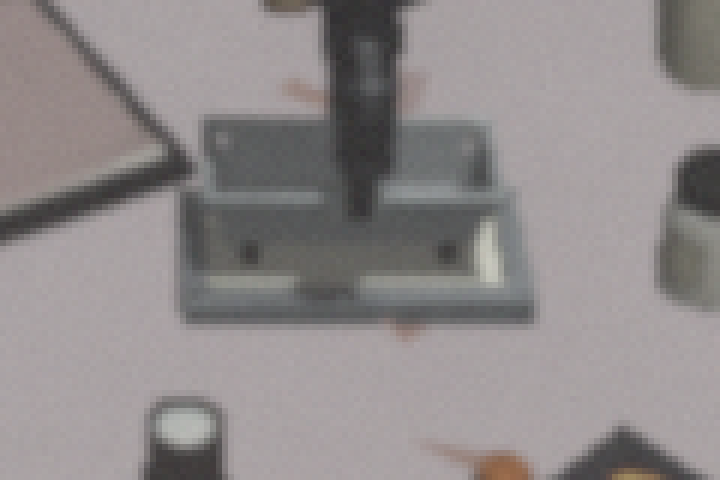

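Side view: all feet are inside the lip. The front feet are at crop (250,250) and (448,250), on a panel spanning 205 to 507. I'll nudge it toward the centre, lower the last few mm and release.

```bash
python3 -m jog '[[0.001,-0.003,0,0,0,0,0.6],[0.001,-0.001,0,0,0,0,0.6],[0,0,-0.001,0,0,0,0.6],[0,0,-0.001,0,0,0,0.6],[0,0,-0.001,0,0,0,0.6],[0,0,0,0,0,0,0.6],[0,0,0,0,0,0,0.6]]'
```

```text
clock: 6.42
tool_pos: [0.5814, -0.2699, 0.0673]
ee_rot: [0.081, 0.703, -0.702, -0.081]
force: [-0.1, 0.4, -1.6]
gripper_width: 0.0645
```

```bash
python3 -m jog '[[-0.002,0.003,0,0,0,0,0.6],[0,0,-0.001,0,0,0,0.6],[0,0,-0.001,0,0,0,0.6],[0,0,-0.001,0,0,0,0.6],[0,0,-0.001,0,0,0,0.6],[0,0,0,0,0,0,0.6],[0,0,0,0,0,0,0.6],[0,0,0,0,0,0,0.6]]'
```

```text
clock: 7.08
tool_pos: [0.5795, -0.267, 0.0633]
ee_rot: [0.081, 0.702, -0.702, -0.081]
force: [0.2, 0.1, -0.4]
gripper_width: 0.0639
```

```bash
python3 -m jog '[[0,0,-0.001,0,0,0,0.6],[0,0,0,0,0,0,0.6],[0,0,0,0,0,0,0.6]]'; python3 -m jog '[[0,0,0,0,0,0,0.85],[0,0,0,0,0,0,1],[0,0,0,0,0,0,1],[0,0,0,0,0,0,1],[0,0,0,0,0,0,1],[0,0,0.01,0,0,0,1],[0,0,0.03,0,0,0,1],[0,0,0.04,0,0,0,1],[0,0,0.04,0,0,0,1],[0,0,0.04,0,0,0,1],[0,0,0.02,0,0,0,1],[0,0,0,0,0,0,1]]'
python3 - <<'E'
from m import *
o,im,W,T=look('w5.png')
g=(np.abs(W[...,0]-.578)<.11)&(np.abs(W[...,1]+.265)<.11)
P=W[g&(W[...,2]>.06)&(W[...,2]<.075)]; rect('rim',P)
A=np.c_[P[:,:2]-P[:,:2].mean(0),np.ones(len(P))]
P2=W[g&(W[...,2]>.025)&(W[...,2]<.04)&(np.abs(W[...,0]-.578)<.05)]; c=np.linalg.lstsq(np.c_[P2[:,:2],np.ones(len(P2))],P2[:,2],rcond=None)[0]
print('floor z',np.median(P2[:,2]),'slope',c[:2],len(P2))
rect('frame',W[g&(W[...,2]>.0145)&(W[...,2]<.022)])
save('c5.png',im)
E
```

```text
clock: 7.33
tool_pos: [0.5796, -0.267, 0.0631]
ee_rot: [-0.081, -0.702, 0.703, 0.081]
force: [-2.1, 1.8, 5.7]
gripper_width: 0.0641
clock: 8.33
tool_pos: [0.5823, -0.2688, 0.2507]
ee_rot: [-0.085, -0.7, 0.705, 0.077]
force: [1.3, -0.9, 0.7]
gripper_width: 0.0853
clock 8.3333 tcp [ 0.5823 -0.2688  0.2507] w 0.0853 jawdeg -103.13 down [ 0.0101 -0.0072 -0.9999]
rim 2994 ctr [ 578.2 -266.1] size [ 65.2 148.8] ang 77.1 z [0.0616 0.066  0.0674]
floor z 0.030692246025107756 slope [0.00032705 0.00044954] 3990
frame 3419 ctr [ 582.5 -250.3] size [124. 180.] ang 77.0 z [0.0152 0.0165 0.0178]
```

View pics/c5.png

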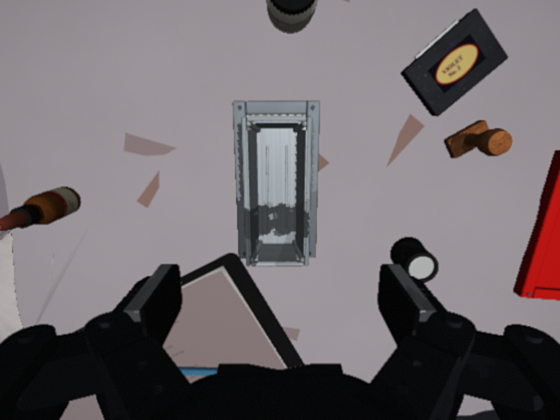

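The tray stands on the pad, with its centre at (578.2,-266.1) mm against the pad centre of (577,-266), and its floor is level. In the wrist view it sits at (277,190), inside the grey frame. I'll go to the bottle with the jaws turned along the tray's length.

```bash
python3 -m jog '[[0.002,0.02,0,0,0,1,1],[0.002,0.02,0,0,0,1,1],[0.002,0.02,0,0,0,1,1],[0.002,0.02,0,0,0,1,1],[0.002,0.02,0,0,0,1,1],[0.002,0.02,0,0,0,1,1],[0.002,0.02,0,0,0,1,1],[0.002,0.02,0,0,0,1,1],[0.002,0.02,0,0,0,1,1],[0.003,0.02,0,0,0,1,1],[0.003,0.02,0,0,0,1,1],[0.003,0.02,0,0,0,1,1]]'; python3 -m jog '[[0,0,0,0,0,1,1],[0,0,0,0,0,0.1,1],[0,0,0,0,0,0,1],[0,0,0,0,0,0,1]]'
python3 - <<'E'
from m import *
o,im,W,T=look('w6.png')
g=(np.abs(W[...,0]-.609)<.05)&(np.abs(W[...,1]+.027)<.05)
for a,b in((.015,.05),(.05,.062),(.063,.076),(.085,.105)): rect((a,b),W[g&(W[...,2]>a)&(W[...,2]<b)])
m=g&(W[...,2]>.02)&(W[...,2]<.11); v,u=np.where(m); print('pix',u.min(),u.max(),v.min(),v.max())
E
```

```text
clock: 9.38
tool_pos: [0.6056, -0.0258, 0.2407]
ee_rot: [-0.405, 0.581, -0.58, 0.403]
force: [-0.2, 0.1, -0.5]
gripper_width: 0.0856
clock: 9.72
tool_pos: [0.6061, -0.0274, 0.2415]
ee_rot: [-0.439, 0.555, -0.554, 0.438]
force: [-0.3, -0.0, -0.5]
gripper_width: 0.0857
clock 9.7167 tcp [ 0.6061 -0.0274  0.2415] w 0.0857 jawdeg -13.28 down [-1.4e-03  2.0e-04 -1.0e+00]
(0.015, 0.05) 248 ctr [615.4 -22.3] size [27.9 32. ] ang 78.9 z [0.0176 0.044  0.0495]
(0.05, 0.062) 257 ctr [615.3 -21.6] size [23.6 29.1] ang 81.3 z [0.0502 0.0519 0.0543]
(0.063, 0.076) 205 ctr [615.3 -23.8] size [19.3 20.3] ang 81.5 z [0.065  0.0734 0.0746]
(0.085, 0.105) 219 ctr [615.3 -23.7] size [12.5 13.7] ang 54.6 z [0.0863 0.096  0.1001]
pix 272 304 162 200
```

View pics/w6.png

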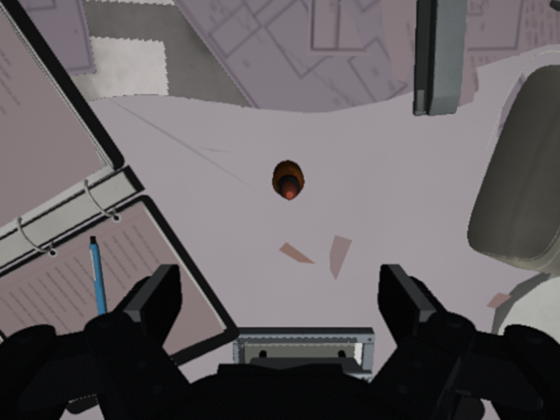

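Wrist view: the bottle at (288,180) stands alone, with its collar and teat axis at (615.3,-23.8) mm. I'll descend over it and grip the upper body.

```bash
python3 -m jog '[[0.009,0.0035,-0.01,0,0,0,1],[0,0,-0.03,0,0,0,1],[0,0,-0.035,0,0,0,1],[0,0,-0.035,0,0,0,1],[0,0,-0.035,0,0,0,1],[0,0,-0.025,0,0,0,1],[0,0,-0.015,0,0,0,1],[0,0,-0.0095,0,0,0,1],[0,0,0,0,0,0,1],[0,0,0,0,0,0,1]]'; python3 -m jog '[[0,0,0,0,0,0,0.7],[0,0,0,0,0,0,0.55],[0,0,0,0,0,0,0.45],[0,0,0,0,0,0,0.4],[0,0,0,0,0,0,0.3],[0,0,0,0,0,0,0.25],[0,0,0,0,0,0,0.25],[0,0,0,0,0,0,0.25],[0,0,0,0,0,0,0.25]]' 30
```

```text
clock: 10.6
tool_pos: [0.6157, -0.024, 0.048]
ee_rot: [-0.439, 0.554, -0.554, 0.439]
force: [-0.7, -0.4, 0.6]
gripper_width: 0.0852
clock: 11.35
tool_pos: [0.6161, -0.0236, 0.0488]
ee_rot: [0.44, -0.553, 0.554, -0.44]
force: [-1.0, 0.9, 6.3]
gripper_width: 0.0306
```

```bash
python3 - <<'E'
from m import *
o,im,W,T=look('w7.png')
P=T[(np.abs(T[...,0])<.03)&(T[...,1]>-.06)&(T[...,1]<.03)&(np.abs(np.abs(T[...,2])-.022)<.008)]; print(np.round(np.percentile(P[:,1],[50,95,99,100]),4))
s=grab('side')[0]
save('g7.png',np.hstack([cv2.resize(im[150:420,130:430],(400,400)),cv2.resize(s[165:230,265:330],(400,400),interpolation=3)]))
E
```

```text
clock 11.35 tcp [ 0.6161 -0.0236  0.0488] w 0.0306 jawdeg -13.06 down [ 1.2e-03 -3.0e-04 -1.0e+00]
[-0.0291  0.0042  0.0108  0.0289]
```

View pics/g7.png

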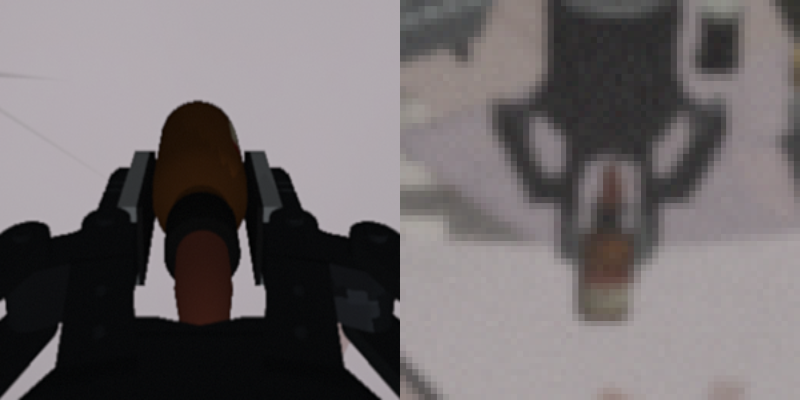

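The pads hold the amber body just under the shoulder, with the teat clear of the palm. I'll lift and carry it over the tray.

```bash
python3 -m jog '[[0,0,0.005,0,0,0,0.25],[0,0,0.01,0,0,0,0.25],[0,0,0.02,0,0,0,0.25],[0,0,0.025,0,0,0,0.25],[0,0,0.025,0,0,0,0.25],[0,0,0.025,0,0,0,0.25],[0,0,0.01,0,0,0,0.25],[0,0,0,0,0,0,0.25],[0,0,0,0,0,0,0.25]]'; python3 -m jog '[[-0.002,-0.0125,0,0,0,0,0.25],[-0.004,-0.025,0,0,0,0,0.25],[-0.004,-0.025,0,0,0,0,0.25],[-0.004,-0.025,0,0,0,0,0.25],[-0.004,-0.025,0,0,0,0,0.25],[-0.004,-0.025,0,0,0,0,0.25],[-0.004,-0.025,0,0,0,0,0.25],[-0.004,-0.025,0,0,0,0,0.25],[-0.004,-0.025,0,0,0,0,0.25],[-0.0025,-0.02,0,0,0,0,0.25],[-0.0013,-0.01,0,0,0,0,0.25],[0,0,0,0,0,0,0.25]]'; python3 -m jog '[[0,0,0,0,0,0,0.25],[0,0,0,0,0,0,0.25],[0,0,0,0,0,0,0.25]]'
python3 - <<'E'
from m import *
o,im,W,T=look('w8.png')
g=(np.abs(W[...,0]-.578)<.11)&(np.abs(W[...,1]+.265)<.11)
P=W[g&(W[...,2]>.06)&(W[...,2]<.075)]; rect('rim visible',P)
s,d,i=grab('side'); Ws=world(d,i)
P=Ws[(np.abs(Ws[...,0]-o['tool_pos'][0])<.018)&(np.abs(Ws[...,1]-o['tool_pos'][1])<.03)&(Ws[...,2]>.085)&(Ws[...,2]<.15)]
rect('bottle side',P)
save('g8.png',np.hstack([im,cv2.resize(s[200:290,260:350],(420,420),interpolation=3)])[:, :]) 
a=cv2.imread('pics/g8.png'); cv2.imwrite('pics/g8s.png',cv2.resize(a,(793,340)))
E
```

```text
clock: 12.2
tool_pos: [0.6155, -0.0235, 0.1678]
ee_rot: [0.44, -0.553, 0.554, -0.44]
force: [0.0, -0.4, -1.5]
gripper_width: 0.0308
clock: 13.2
tool_pos: [0.5761, -0.2683, 0.1658]
ee_rot: [-0.439, 0.555, -0.553, 0.439]
force: [0.5, 0.1, -0.7]
gripper_width: 0.0304
clock: 13.45
tool_pos: [0.5778, -0.2645, 0.1673]
ee_rot: [-0.44, 0.554, -0.553, 0.44]
force: [-0.2, -0.7, -0.1]
gripper_width: 0.0307
clock 13.45 tcp [ 0.5778 -0.2645  0.1673] w 0.0307 jawdeg -12.98 down [-7.e-04  8.e-04 -1.e+00]
rim visible 4562 ctr [ 578.7 -266. ] size [ 64.5 149.2] ang 77.0 z [0.0614 0.0658 0.0671]
bottle side 84 ctr [ 573.1 -276.7] size [15.6 29.7] ang 80.4 z [0.12   0.1354 0.1478]
```

View pics/g8s.png

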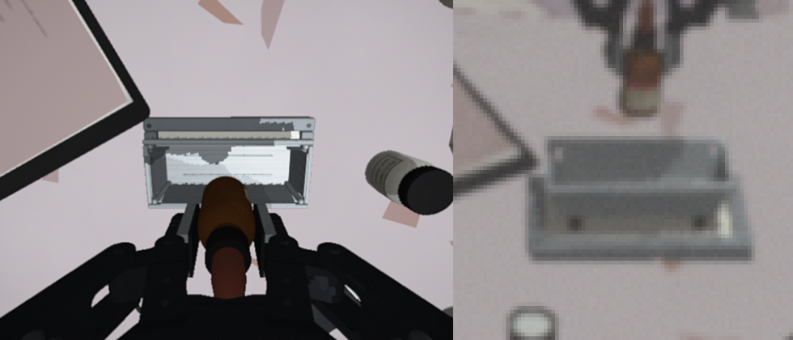

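The wrist view shows the bottle hanging upright over the tray, and the side view shows it centred over the tray's length. I'll fit its axis numerically, since the sideways slack in the tray is only 3.5 mm.

```bash
python3 -m jog '[[0.001,-0.001,-0.01,0,0,0,0.25],[0,0,-0.015,0,0,0,0.25],[0,0,-0.01,0,0,0,0.25],[0,0,0,0,0,0,0.25],[0,0,0,0,0,0,0.25],[0,0,0,0,0,0,0.25]]'
python3 - <<'E'
from m import *
from scipy.optimize import least_squares
o,im,W,T=look('w9.png'); z0=o['tool_pos'][2]-.0488
def fit(W,P,t,sgn):
    rel=P[:,2]-z0; Q=P[(rel>.005)&(rel<.042)]
    if len(Q)<10: return print(t,len(Q))
    f=lambda c:np.hypot(Q[:,0]-c[0],Q[:,1]-c[1])-.0165
    r=least_squares(f,o['tool_pos'][:2]+sgn,loss='soft_l1',f_scale=.001); print(t,len(Q),'axis',np.round(r.x*1000,1),'rms mm',np.round(1000*np.sqrt(np.mean(f(r.x)**2)),2))
g=(np.abs(T[...,2])<.0145)&(np.abs(T[...,0])<.025)
fit(W,W[g],'wrist',np.array([0,-.002]))
for n in('side','scene'):
    im,d,i=grab(n); Ws=world(d,i); Ts=(Ws-o['tool_pos'])@R.from_quat(o['ee_rot']).as_matrix()
    g=(np.abs(Ts[...,2])<.02)&(np.abs(Ts[...,0])<.025); fit(Ws,Ws[g],n,np.zeros(2))
E
```

```text
clock: 14.05
tool_pos: [0.5789, -0.267, 0.133]
ee_rot: [0.44, -0.554, 0.554, -0.44]
force: [0.4, -0.0, 0.4]
gripper_width: 0.0309
clock 14.05 tcp [ 0.5789 -0.267   0.133 ] w 0.0309 jawdeg -13.05 down [ 2.e-04 -1.e-04 -1.e+00]
wrist 1421 axis [ 578.3 -268.6] rms mm 0.22
side 115 axis [ 575.9 -267.1] rms mm 1.87
scene 0
```

By the wrist camera, the bottle axis is at y -268.6 and the tray centre at -266.0, so I'll shift +2.5 mm in y before going in.

```bash
python3 -m jog '[[0,0.0025,0,0,0,0,0.25],[0,0,-0.005,0,0,0,0.25],[0,0,-0.01,0,0,0,0.25],[0,0,-0.01,0,0,0,0.25],[0,0,-0.01,0,0,0,0.25],[0,0,-0.007,0,0,0,0.25],[0,0,-0.003,0,0,0,0.25],[0,0,0,0,0,0,0.25],[0,0,0,0,0,0,0.25],[0,0,0,0,0,0,0.25]]'
```

```text
clock: 15.03
tool_pos: [0.5791, -0.2648, 0.0883]
ee_rot: [0.44, -0.553, 0.554, -0.44]
force: [0.6, -0.7, -0.5]
gripper_width: 0.0308
```

```bash
python3 -m jog '[[0,0,-0.002,0,0,0,0.25],[0,0,-0.002,0,0,0,0.25],[0,0,-0.001,0,0,0,0.25],[0,0,-0.001,0,0,0,0.25],[0,0,0,0,0,0,0.25],[0,0,0,0,0,0,0.25],[0,0,0,0,0,0,0.25]]';python3 -m jog '[[0,0,-0.001,0,0,0,0.25],[0,0,0,0,0,0,0.25],[0,0,0,0,0,0,0.25]]'
```

```text
clock: 15.62
tool_pos: [0.5787, -0.2645, 0.0818]
ee_rot: [0.44, -0.554, 0.554, -0.44]
force: [-0.1, 0.5, 0.0]
gripper_width: 0.0303
clock: 15.87
tool_pos: [0.5789, -0.2646, 0.081]
ee_rot: [0.44, -0.553, 0.554, -0.44]
force: [0.4, 0.4, 0.3]
gripper_width: 0.0305
```

```bash
python3 -m jog '[[0,0,-0.001,0,0,0,0.25],[0,0,0,0,0,0,0.25],[0,0,0,0,0,0,0.25]]';python3 -m jog '[[0,0,-0.001,0,0,0,0.25],[0,0,0,0,0,0,0.25],[0,0,0,0,0,0,0.25]]'
```

```text
clock: 16.12
tool_pos: [0.579, -0.2648, 0.0809]
ee_rot: [0.44, -0.553, 0.554, -0.44]
force: [-1.9, 0.5, 5.8]
gripper_width: 0.0304
clock: 16.37
tool_pos: [0.579, -0.2649, 0.0808]
ee_rot: [0.44, -0.553, 0.554, -0.44]
force: [-5.1, 2.0, 12.4]
gripper_width: 0.0309
```

It's firmly on the floor at the predicted height. I'll relieve the press, open and retreat upward.

```bash
python3 -m jog '[[0,0,0.0015,0,0,0,0.25],[0,0,0,0,0,0,0.25],[0,0,0,0,0,0,0.45],[0,0,0,0,0,0,0.6],[0,0,0,0,0,0,0.7],[0,0,0,0,0,0,0.7],[0,0,0,0,0,0,0.7],[0,0,0.005,0,0,0,0.7],[0,0,0.015,0,0,0,0.7],[0,0,0.03,0,0,0,0.7],[0,0,0.04,0,0,0,0.7],[0,0,0.04,0,0,0,0.7]]';python3 -m jog '[[0,-0.02,0.03,0,0,0,0.7],[0,-0.02,0,0,0,0,0.7],[0,0,0,0,0,0,0.7],[0,0,0,0,0,0,0.7],[0,0,0,0,0,0,0.7]]'
python3 - <<'E'
from m import *
from scipy.optimize import least_squares
o,im,W,T=look('w10.png')
g=(np.abs(W[...,0]-.578)<.11)&(np.abs(W[...,1]+.265)<.11)
rect('rim',W[g&(W[...,2]>.062)&(W[...,2]<.07)])
b=(np.abs(W[...,0]-.579)<.03)&(np.abs(W[...,1]+.266)<.03)
for a,c in((.098,.106),(.116,.14)): rect((a,c),W[b&(W[...,2]>a)&(W[...,2]<c)])
print('teat top',np.nanmax(W[b][:,2]))
Q=W[b&(W[...,2]>.07)&(W[...,2]<.08)]
if len(Q)>10:
    r=least_squares(lambda c:np.hypot(Q[:,0]-c[0],Q[:,1]-c[1])-.0165,[.579,-.266],loss='soft_l1',f_scale=.001); print('body axis',r.x,len(Q))
s,d,i=grab('side'); Ws=world(d,i)
bs=(np.abs(Ws[...,0]-.579)<.025)&(np.abs(Ws[...,1]+.27)<.03)
for a,c in((.074,.085),(.096,.106),(.115,.14)): rect(('side',a,c),Ws[bs&(Ws[...,2]>a)&(Ws[...,2]<c)])
g=(np.abs(Ws[...,0]-.552)<.12)&(np.abs(Ws[...,1]-.289)<.12)
rect('stack rim side',Ws[g&(Ws[...,2]>.086)&(Ws[...,2]<.11)])
im,d,i=grab('scene'); Ws=world(d,i)
g=(np.abs(Ws[...,0]-.552)<.12)&(np.abs(Ws[...,1]-.289)<.12)
rect('stack rim scene',Ws[g&(Ws[...,2]>.086)&(Ws[...,2]<.11)])
E
```

```text
clock: 17.37
tool_pos: [0.5779, -0.2639, 0.2109]
ee_rot: [-0.44, 0.555, -0.553, 0.44]
force: [0.7, -0.1, -0.0]
gripper_width: 0.0598
clock: 17.78
tool_pos: [0.5781, -0.3038, 0.2393]
ee_rot: [-0.44, 0.554, -0.553, 0.44]
force: [-0.4, 0.4, 0.4]
gripper_width: 0.0595
clock 17.7833 tcp [ 0.5781 -0.3038  0.2393] w 0.0595 jawdeg -13.08 down [-0.0015  0.0016 -1.    ]
rim 3314 ctr [ 578.8 -265.8] size [ 65.2 148.9] ang 76.8 z [0.0635 0.066  0.0674]
(0.098, 0.106) 209 ctr [ 577.8 -265.5] size [20.4 19.6] ang 76.6 z [0.1022 0.1053 0.1059]
(0.116, 0.14) 290 ctr [ 578.  -265.4] size [13.4 13.9] ang 59.0 z [0.1185 0.1284 0.132 ]
teat top 0.32207308727806244
body axis [ 0.57755478 -0.26636636] 130
('side', 0.074, 0.085) 42 ctr [ 573.8 -269.6] size [22.9 29.4] ang 82.1 z [0.075  0.0794 0.0841]
('side', 0.096, 0.106) 28 ctr [ 573.4 -267.2] size [17.2 19.7] ang 55.7 z [0.0962 0.102  0.1059]
('side', 0.115, 0.14) 25 ctr [ 574.6 -268.5] size [ 8.6 12.1] ang 66.8 z [0.1162 0.1254 0.1319]
stack rim side 185 ctr [552.1 288.8] size [149.6  71.6] ang 21.5 z [0.0871 0.0924 0.0966]
stack rim scene 562 ctr [552.9 288.6] size [149.7  67.4] ang 19.9 z [0.0878 0.095  0.0987]
```

The bottle axis is within about 1 mm of the tray centre. Its collar, teat and body axes agree, so it stands upright, and the teat top at about 0.132 means it is seated on the floor. The stack hasn't moved. Handing in.

```bash
python3 -c "
from bench import env
print(env.hand_in())"
```

```text
the job is handed in; nothing more can be done
None
```

The top tray is on the grey light pad with the brown bottle standing upright in it, and I handed the job in at about 18 s of the 64 s; no verdict was reported.

- **Tray:** I took it by its rim, and the pictures after the lift showed the other three still nested. Its centre is about 2 mm from the pad centre and its floor was measured level. When it was lowered, the feet I could see were inside the lip.
- **Bottle:** the wrist camera puts its axis about 1 mm from the tray centre. The teat top is at 0.132 m, which is where it should be with the bottle on the tray floor. The body and teat axes agree to about 1 mm, so it stands upright.
- **Stack:** trays 2–4 are where they were to about 1 mm, with the rim top near 0.096 m as expected.
- **Other things:** I didn't measure the loupe and film cartridge again at the end, but the arm never went near either.

**Checks that disagreed:** the side camera read the bottle about 3–4 mm off the wrist camera, from few pixels on its near side only. The wrist depth also reads about 1.5 mm low. While setting the bottle down I pressed to about 12 N, then eased off before releasing.

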